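# Shut the lapped doors of the reagent cabinet

## Robot

A 6-joint arm with a two-finger parallel gripper is mounted at the origin on a cart in front of the work surface, level with it; the furniture and walls round the work are solid. World frame = base frame: x ahead of the robot, y to its left, z up, the work surface at z = 0. Lengths are in mm, angles in degrees, forces in N, time in s.
With the tool pointing down it reaches from about 300 to 850 mm from the base axis. Payload 4.2 kg.
Tool frame: the origin (TCP) lies between the finger pads; the fingertips stand 14 mm ahead of it and the grasp point (between the pads) lies 5 mm behind it (env.finger_overhang is the distance from the TCP to the fingertips, in mm); z points along the fingers, y is the line along which they close (so a half turn about z gives the same grasp; the last joint's range is limited). The gripper opens to 91 mm and grips with 3 to 60 N. Pads are 32 mm wide; open, the fingers measure 118 mm over their backs; the gripper's body (76 mm by 178 mm) begins 60 mm behind the grasp point.
Start: joints at [74.083, 18.312, 89.639, -0, 72.044, -1.146], TCP at [146.6, 556.013, 227.976] pointing down, gripper open.
Joint ranges: [-177.97, 177.97], [-48.28, 115.42], [12.27, 149.76], [-77.06, 257.06], [2.81, 150.46], [-146.56, 146.56]. Speed limits (degrees/s): [147.25, 147.25, 180, 180, 180, 180].

## Interface

Orientations are given as [roll, pitch, yaw] about the fixed x, y, z axes, in that order (R = Rz(yaw) Ry(pitch) Rx(roll)).
In Python, from workcell import status, cams, env, finder gives the robot as it stands.
- The arm moves only by the tool apply_moves, never from a script. Its argument "increments" is a list of rows, each a list of 7 numbers: the opening, from -1 (shut) to 1 (fully open), then the shift along the world's x, y, z in m, then the turn, a rotation vector about the world's x, y, z in degrees. In form: [[gripper, x, y, z, ax, ay, az], ...]. A call has 1 to 5 rows; each row shifts and turns the commanded pose from where the row before left it; what a row does not reach is not made up. A row lasts 1/12 s, in which the tool goes at most 41.7 mm and 7.16 degrees, less where a joint would pass 70% of its speed; a pose out of reach is approached as far as the arm can. A call with a gripper value outside its range is refused whole. The fingers move at their own pace and stop on an object; "newtons" is the grip in N (left out, the last holds). Time passes only in rows, so rows that do not move let the fingers close. It gives the time, the measured TCP pose, the force, the opening and the grip force at its end, in the units of the state.
- status.state(): the state, without advancing time (a new reading comes with each control period).
- cams.grab_frame(name): name is "scene" or "top" or "wrist"; returns a dict with "color" (400x640x3 uint8, red, green, blue), "intrinsics" (3x3 intrinsics, pixels), "R" (3x3) and "t" (3): a world point X has camera coordinates R X + t. Camera axes: x right, y down, z forward; pixel columns grow to the right and rows downward; lengths in mm; the calibration is good to about 2 mm. A picture is of the moment at which its call begins. There is no depth.
- env.job_done(): hands the job in; it is judged then, once.
Trained networks look in the newest picture that a camera, given by its name, has taken for a name from the list of things; names that differ only in an ending like _2 or _b are one class to them, and where a whole thing is asked for, a point or a joint stands for the part that bears it (a point fixed in the world has none). Each returns a list of dicts, best first, with "score" (0 to 1); they miss things now and then, are a little off and sometimes report something else, mostly with a low value. They report only what shows in the picture. A call takes as long as a camera call.
- finder.boxes_of(query, camera): "rect" ([left, top, width, height] in pixels, round what is visible of it).
- finder.trace(query, camera): "pixels" (400x640 bool, what is visible of it) and "rect" ([left, top, width, height] in pixels, round what is visible of it).
The state is a dict: "time_s": time; "qpos": joint angles; "qvel": joint speeds; "effort": joint torques, N m; "ee_pos": TCP position; "ee_rot": TCP orientation; "force": force on the tool from outside, world axes, zero at the start; "torque": the same for the moment, N m; "gripper_width": finger opening in mm; "gripper_force": force on a finger pad.
Only numpy, scipy, OpenCV 4.12 (cv2) and the standard library are available. Lean on these libraries where they do the work, as an engineer would, in place of code of your own. Each camera call takes 0.05 s, during which the arm holds its last target. There are 200 camera calls.

## Task

Close up the small bench cabinet so that no dust gets at the reagents: first push the rebated right-hand door fully shut while the left-hand door still stands well open, then push the flanged left-hand door fully shut over it, so that its flange laps over the rebated edge. Leave both doors fully closed, and do not disturb the bottles in the cabinet or the beaker on the worktop.

Things in the scene. Friction and masses are not known exactly. Their poses are not given: they have to be found in the camera images.
- cabinet: grey sheet-metal bench cabinet, fixed to the worktop, 110 deep (x) x 240 wide (y) x 200 high (z) mm, with two upright doors on its front. Origin: centre of its underside, on the worktop. Its x axis points from the open front to the back, y to its left side as the robot sees it, z up; the front of the box is at x = -55 mm.
- rebated_leaf (a joint): angle of the right-hand (-y) door: 0 = shut, grows as the door swings out towards the robot, up to 1.7 rad. It starts open, between 0.8 and 1.25. A leaf 117 mm wide, 14 mm thick, from z = 8 to 196 mm; its free edge is rebated: the last 18 mm are stepped back on the outside to a 7 mm thick tongue. It stays where it is left (light hinge friction, 0.04 N m) and has a hard stop at 0. If the other door is shut first, its flange blocks this one about 0.13 rad short of shut.
- flanged_leaf (a joint): angle of the left-hand (+y) door: 0 = shut, grows as it swings out, up to 1.7 rad. It starts open, between 0.8 and 1.25. A leaf 117 mm wide, 14 mm thick, from z = 8 to 196 mm, with a 5 mm thick flange along the outside of its free edge that sticks out 17 mm farther and, when shut, lies over the tongue of the other door. Same light hinge friction and hard stop at 0.
- rebated_leaf_hinge (a point): point on the vertical hinge axis of the right-hand door, at the height of the cabinet's top (z = 200 mm); in the cabinet's frame at x = -56, y = -119 mm. The back face of the leaf runs through this axis; its outer face lies 14 mm farther out.
- flanged_leaf_hinge (a point): the same for the left-hand door: cabinet frame x = -56, y = +119 mm, z = 200 mm
- rebated_leaf_push (a point): point on the outer face of the right-hand door, 79 mm from its hinge axis, 16 mm below the door's top edge and just above its handle: a free flat place to push. Its axes turn with the door; its -x axis points out of the outer face.
- flanged_leaf_push (a point): the same point on the left-hand door
- rebated_leaf_pull (a point): on the upright bar of the right-hand door's steel handle, 8 mm below its top end. The bar is 8 mm thick, runs from z = 90 to 158 mm (arms included 86 to 162 mm) and stands 30 mm off the outer face (middle of the bar), 79 mm from the hinge axis.
- flanged_leaf_pull (a point): the same point on the left-hand door's handle
- amber_bottle_2: brown glass dropper bottle, 38 mm wide, 111 mm high, standing loose inside the cabinet at the left; origin at the centre of its underside, z up. Bystander.
- white_bottle: white plastic bottle, 33 mm wide, 66 mm high, standing loose inside the cabinet at the right; origin at the centre of its underside, z up. Bystander.
- beaker: small clear beaker, 45 mm wide, 58 mm high, standing loose on the worktop beside the cabinet, to its left, near the left end of the worktop; origin at the centre of its underside, z up. Bystander.

How it is judged:
By the outcome, as a careful person would: the job done as asked, in the order asked, and still so for the second after the job is handed in, with the robot touching nothing.
It also fails if it takes over 45 s, if anything falls off the work surface, if the arm or the gripper's body presses on something with over 40 N, if the wrist force passes 120 N, or if a joint passes its speed limit or range.

## Working session

There is one attempt and no reset: what is moved stays moved. The work goes in short steps, Python scripts to look and compute and a tool call to move; the robot and the scene stay as the last step left them, time stands still between calls to the robot, and variables do not carry over. Pictures are saved under pics/ and viewed, at most 10 in all, crops included, and the job is handed in when it is done.

Besides the shell and the picture viewer there is one more tool, called after "Request:" as name([rows], argument=value, ...), one row to a line, values as JSON. apply_moves: Moves the arm, as the interface text tells. Its arguments: {"type":"object","properties":{"increments":{"type":"array","items":{"type":"array","items":{"type":"number"}}},"newtons":{"type":"number"}},"required":["increments"]}

```bash
mkdir -p pics; python3 - <<'E'
from workcell import status, cams, env, finder
import cv2,numpy as np
print(status.state())
for n in ("scene","top"):
    f=cams.grab_frame(n); cv2.imwrite(f"pics/{n}0.png",f["color"][:,:,::-1])
    print(n,f["intrinsics"],f["R"],f["t"])
    for q in ("cabinet","rebated_leaf","flanged_leaf","rebated_leaf_hinge","flanged_leaf_hinge","rebated_leaf_push","flanged_leaf_push","rebated_leaf_pull","flanged_leaf_pull","beaker"):
        r=finder.boxes_of(q,n); print(q,[(d["rect"],round(d["score"],2)) for d in r[:2]])
E
```

```text
{'time_s': 0.0, 'qpos': array([ 7.40830574e+01,  1.83503830e+01,  8.97073770e+01, -1.46857958e-03,
        7.20434075e+01, -1.14468953e+00]), 'qvel': array([-0.11743213, -0.0215653 , -0.03685017, -0.03487392,  0.05966843,
        0.07529863]), 'effort': array([ 3.86851734e-04, -4.12472177e+01, -2.31971633e+01,  7.27608288e-02,
        4.57893033e-02, -1.48570421e-04]), 'ee_pos': array([146.47283664, 555.52532027, 227.12629351]), 'ee_rot': array([-1.79898825e+02, -6.25085357e-04,  1.65228200e+02]), 'force': array([-0.10675576,  0.73741853,  0.46132397]), 'torque': array([ 0.02810173, -0.05250029,  0.03864397]), 'gripper_force': 0.0, 'gripper_width': 90.799947595525}
scene [[447.46341474   0.         318.86666562]
 [  0.         447.46341474 194.75187776]
 [  0.           0.           1.        ]] [[ 0.64416323 -0.76478066 -0.01281693]
 [-0.32039208 -0.25456991 -0.91243799]
 [ 0.69455212  0.59186544 -0.40901424]] [-182.31573217  376.64489349  371.29239423]
cabinet [([280.9, 145.9, 176.7, 151.9], 0.63)]
rebated_leaf [([371.6, 185.1, 71.0, 114.9], 0.71)]
flanged_leaf [([281.0, 161.6, 38.
[... 663 characters left out ...]
02490826 -0.53885104]
 [ 0.53872973 -0.01192214 -0.84239429]] [244.91629106 567.80454256 731.01312294]
cabinet [([292.3, 137.0, 117.2, 137.8], 0.77)]
rebated_leaf [([379.7, 176.1, 28.4, 73.8], 0.6), ([235.2, 257.2, 20.9, 23.6], 0.47)]
flanged_leaf [([296.9, 193.7, 32.8, 80.5], 0.93)]
rebated_leaf_hinge [([293.1, 141.7, 114.5, 129.6], 0.56)]
flanged_leaf_hinge [([295.5, 141.6, 112.3, 131.5], 0.58)]
rebated_leaf_push [([379.8, 173.7, 28.5, 75.3], 0.75)]
flanged_leaf_push [([295.3, 190.6, 32.8, 80.7], 0.89)]
rebated_leaf_pull [([377.0, 174.8, 34.7, 76.5], 0.86)]
flanged_leaf_pull [([297.0, 189.4, 31.1, 84.9], 0.71), ([236.2, 256.7, 19.5, 23.0], 0.68)]
beaker [([235.7, 256.7, 21.6, 23.2], 0.72)]
```

```bash
python3 - <<'E'
import cv2
a=cv2.imread("pics/scene0.png")[120:320,190:480]; b=cv2.imread("pics/top0.png")[120:300,200:440]
cv2.imwrite("pics/sc.png",cv2.resize(a,None,fx=2.75,fy=2.75,interpolation=cv2.INTER_CUBIC)); cv2.imwrite("pics/tc.png",cv2.resize(b,None,fx=3.25,fy=3.25,interpolation=cv2.INTER_CUBIC))
E
```

```text
(no output)
```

View pics/sc.png

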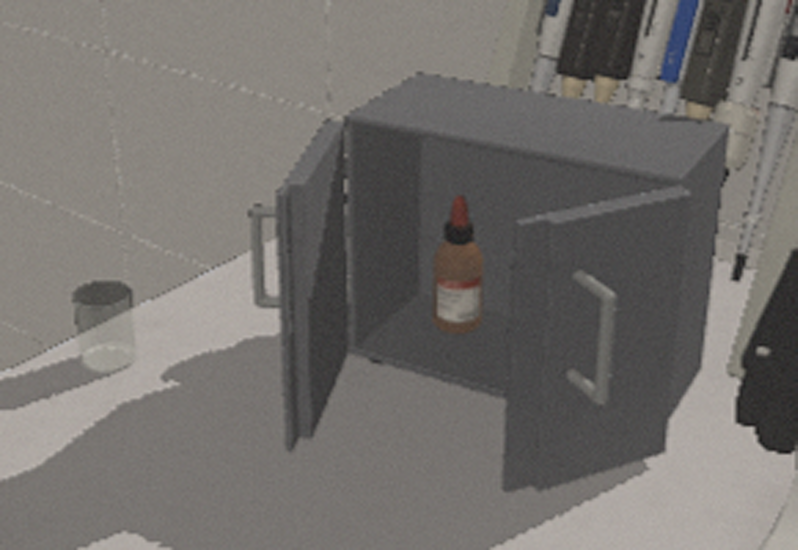

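View pics/tc.png

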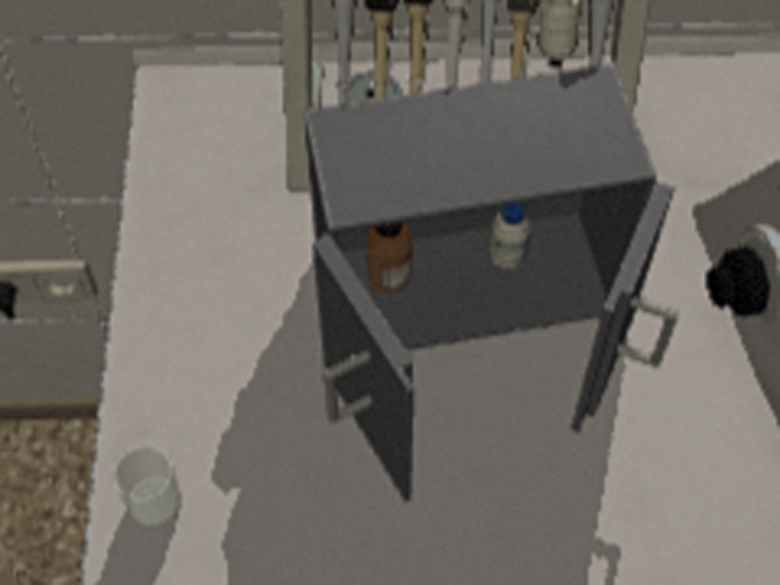

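Scene crop (2.75x, offset 190,120) and top crop (3.25x, offset 200,120): both doors stand open. I can read the cabinet's top corners, the door tips and the handle bars in each, and I'll fit the pose and door angles from those.

```bash
cat > fit.py <<'E'
import numpy as np
from scipy.optimize import least_squares
K={'s':np.array([[447.463,0,318.867],[0,447.463,194.752],[0,0,1]]),'t':np.array([[388.4825,0,319.588],[0,388.4825,204.883],[0,0,1]])}
R={'s':np.array([[0.64416323,-0.76478066,-0.01281693],[-0.32039208,-0.25456991,-0.91243799],[0.69455212,0.59186544,-0.40901424]]),
't':np.array([[-0.02740684,-0.99961865,-0.00337998],[-0.84203274,0.02490826,-0.53885104],[0.53872973,-0.01192214,-0.84239429]])}
T={'s':np.array([-182.31573217,376.64489349,371.29239423]),'t':np.array([244.91629106,567.80454256,731.01312294])}
def proj(c,X):
    p=K[c]@(R[c]@X+T[c]); return p[:2]/p[2]
def world(p,xy):
    c,s=np.cos(p[2]),np.sin(p[2]); return np.array([p[0]+c*xy[0]-s*xy[1],p[1]+s*xy[0]+c*xy[1]])
def leaf(side,t,a,n):   # cabinet-frame xy
    s=1 if side=='R' else -1
    return np.array([-56-a*np.sin(t)-n*np.cos(t), s*(-119+a*np.cos(t)-n*np.sin(t))])
E
cat > run.py <<'E'
from fit import *
un=lambda c,u,v:(u/2.75+190,v/2.75+120) if c=='s' else (u/3.25+200,v/3.25+120)
C=[('t',307,113,'C',55,120,200),('t',612,67,'C',55,-120,200),('t',655,177,'C',-55,-120,200),('t',330,228,'C',-55,120,200),
('s',348,120,'C',-55,120,200),('s',420,73,'C',55,120,200),('s',728,125,'C',55,-120,200),
('t',672,318,'R',79,30,160),('t',660,362,'R',79,30,88),('s',609,292,'R',79,30,160),('s',601,398,'R',79,30,88),
('s',503,488,'R',117,3.5,8),('s',520,220,'R',117,3.5,196),('t',577,430,'R',117,3.5,8),
('t',330,370,'L',79,30,160),('t',333,420,'L',79,30,88),('s',257,212,'L',79,30,160),('s',260,303,'L',79,30,88),
('t',410,385,'L',134,11.5,196),('t',410,498,'L',134,11.5,8),('s',283,187,'L',134,11.5,196),('s',290,448,'L',134,11.5,8)]
def res(p):
    o=[]
    for c,u,v,k,a,b,z in C:
        xy=(a,b) if k=='C' else leaf(k,p[3] if k=='R' else p[4],a,b)
        o.append(proj(c,np.r_[world(p,xy),z])-un(c,u,v))
    return np.ravel(o)
r=least_squares(res,[500,0,0,1,1],loss='soft_l1',x_scale=[100,100,1,1,1])
p=r.x; print(p,np.degrees(p[2:])); print(res(p).reshape(-1,2).round(1).tolist())
np.save('p.npy',p)
for k,i in(('R',3),('L',4)):
    print(k,'hinge',world(p,leaf(k,0,0,0)).round(1))
    for t in (p[i],.6,.3,0): print(round(t,2),'push',world(p,leaf(k,t,79,14)).round(1),'bar',world(p,leaf(k,t,79,30)).round(1),'tip',world(p,leaf(k,t,134 if k=='L' else 117,10)).round(1))
from workcell import cams,finder
for n in('s','t'):
    for d in finder.boxes_of('beaker',{'s':'scene','t':'top'}[n])[:1]:
        l,t,w,h=d['rect']; q=np.linalg.inv(K[n])@[l+w/2,t+h/2,1]; o=-R[n].T@T[n]; dd=R[n].T@q
        print('beaker',o+dd*(29-o[2])/dd[2])
E
python3 run.py
```

```text
[6.66400205e+02 1.60037024e+02 1.49724173e-01 1.06402716e+00
 1.23480739e+00] [ 8.57856318 60.96426547 70.749252  ]
[[-0.5, -1.5], [1.9, -0.8], [1.6, 0.5], [-0.7, -0.1], [-2.4, -2.6], [-1.0, -0.9], [0.2, -0.4], [-1.6, -2.4], [-3.2, -0.8], [-3.2, -1.1], [-3.3, -0.7], [2.0, 4.9], [0.5, 3.6], [3.7, 2.6], [5.3, -2.5], [5.3, -3.4], [5.5, -1.5], [6.0, 0.3], [0.3, 0.9], [-0.5, 0.9], [-3.1, 2.1], [-1.6, 0.9]]
R hinge [628.8  34. ]
1.06 push [549.9  48.5] bar [544.3  33.5] tip [515.7  65.5]
0.6 push [564.7  82.3] bar [553.   71.4] tip [541.7 112.8]
0.3 push [581.8  99.1] bar [567.4  92.1] tip [568.9 135. ]
0 push [603.1 110. ] bar [587.3 107.7] tip [601.4 148.2]
L hinge [593.3 269.4]
1.23 push [516.9 244.9] bar [509.4 259. ] tip [470.1 215.6]
0.6 push [546.3 204.3] bar [531.9 211.3] tip [526.  153.1]
0.3 push [567.6 193.3] bar [551.8 195.7] tip [563.3 138.4]
0 push [591.2 189.1] bar [575.4 186.8] tip [603.4 135.4]
beaker [474.52859165 411.26002151  29.        ]
beaker [481.63935167 412.60120396  29.        ]
```

```bash
sed -i "s/79,30,/79,44,/g; s/k,t,79,30/k,t,79,44/" run.py; python3 run.py
```

```text
[6.69123600e+02 1.60056810e+02 1.62053741e-01 9.67612049e-01
 1.23835069e+00] [ 9.28499543 55.44008663 70.9522679 ]
[[-0.7, -1.9], [1.3, -2.0], [1.5, -1.0], [-0.3, -0.6], [-1.6, -2.7], [-0.8, -1.1], [0.7, -1.1], [1.1, -1.9], [-0.7, -0.3], [-0.3, 0.4], [-0.5, 0.9], [0.3, 0.7], [-1.5, 0.4], [-0.0, -0.0], [0.5, -0.3], [0.8, -1.3], [-0.7, -2.1], [-0.0, -0.4], [1.2, 0.0], [0.2, 0.2], [-1.5, 2.0], [-0.1, 0.9]]
R hinge [633.1  33.6]
0.97 push [555.6  54.7] bar [542.8  27.5] tip [523.   74.5]
0.6 push [568.4  81.1] bar [546.7  60.4] tip [545.  111.3]
0.3 push [585.3  98.1] bar [558.5  84.7] tip [571.9 133.9]
0 push [606.5 109.3] bar [576.9 104.4] tip [604.3 147.4]
L hinge [594.7 268.5]
1.24 push [518.5 243.3] bar [504.2 269.7] tip [472.  213.7]
0.6 push [548.5 202.9] bar [521.3 215.6] tip [528.8 151.3]
0.3 push [569.9 192.1] bar [540.2 196.3] tip [566.3 137.1]
0 push [593.6 188.2] bar [564.  183.4] tip [606.4 134.6]
beaker [474.52859165 411.26002151  29.        ]
beaker [481.63935167 412.60120396  29.        ]
```

```bash
python3 - <<'E'
import cv2,numpy as np
from fit import *
def tri(a,b):
    A=[]
    for c,p in(('s',a),('t',b)):
        P=K[c]@np.c_[R[c],T[c]]; A+=[p[0]*P[2]-P[0],p[1]*P[2]-P[1]]
    x=np.linalg.svd(np.array(A))[2][-1]; return x[:3]/x[3]
print(tri((468,247),(427.7,206.2)))
cv2.imwrite("pics/both.png",cv2.resize(np.vstack([cv2.imread("pics/scene0.png"),cv2.imread("pics/top0.png")]),(480,600)))
E
```

```text
[599.25586029 -41.38189854 119.5174392 ]
```

View pics/both.png

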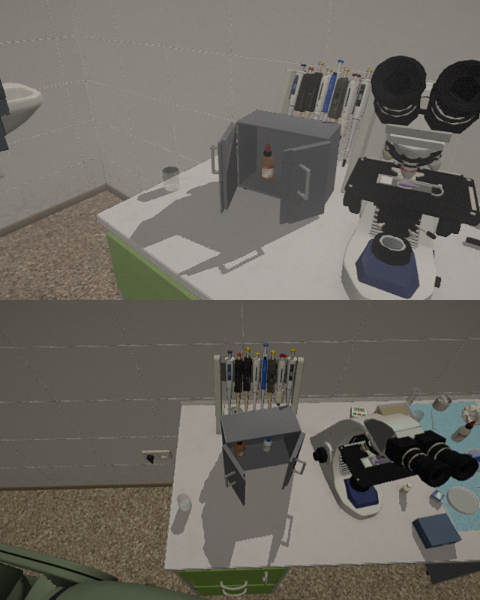

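Request:
apply_moves([
  [-1,0.024,-0.033,0.006,0,0,-6],
  [-1,0.024,-0.033,0.006,0,0,-6],
  [-1,0.024,-0.033,0.006,0,0,-6],
  [-1,0.024,-0.033,0.006,0,0,-6],
  [-1,0.024,-0.033,0.006,0,0,-6],
], newtons=40)

```text
time_s: 1.72
ee_pos: [267.2, 389.4, 258.3]
ee_rot: [180.0, 0.0, 135.0]
force: [0.6, 1.2, 0.9]
gripper_width: 60.7
gripper_force: 0.0
```

Request:
apply_moves([
  [-1,0.024,-0.033,0,0,0,-6],
  [-1,0.024,-0.033,0,0,0,-6],
  [-1,0.024,-0.033,0,0,0,-6],
  [-1,0.024,-0.033,0,0,0,-6],
  [-1,0.024,-0.033,0,0,0,-6],
])

```text
time_s: 2.13
ee_pos: [387.3, 224.2, 258.3]
ee_rot: [179.9, -0.0, 104.9]
force: [0.8, 0.6, -0.3]
gripper_width: 27.6
gripper_force: 0.0
```

Request:
apply_moves([
  [-1,0.024,-0.034,0,0,0,-6],
  [-1,0.024,-0.034,0,0,0,0],
  [-1,0.024,-0.034,0,0,0,0],
  [-1,0.024,-0.034,0,0,0,0],
  [-1,0.024,-0.034,0,0,0,0],
])

```text
time_s: 2.55
ee_pos: [507.4, 54.0, 258.2]
ee_rot: [180.0, -0.0, 99.2]
force: [0.8, 1.1, 0.4]
gripper_width: 0.4
gripper_force: 0.0
```

Request:
apply_moves([
  [-1,0.016,-0.032,0,0,0,0],
  [-1,0.005,0,-0.024,0,0,0],
  [-1,0,0,-0.024,0,0,0],
  [-1,0,0,-0.024,0,0,0],
  [-1,0,0,0,0,0,0],
])

```text
time_s: 2.97
ee_pos: [524.6, 23.5, 181.6]
ee_rot: [-179.5, -0.1, 99.2]
force: [-0.1, -0.2, -0.1]
gripper_width: 0.5
gripper_force: 0.0
```

```bash
cat > snap.py <<'E'
from workcell import cams
import cv2,sys,numpy as np
a=cams.grab_frame("scene")["color"][90:320,230:490,::-1]; b=cams.grab_frame("top")["color"][90:300,240:440,::-1]
a=cv2.resize(a,(400,354)); b=cv2.resize(b,(400,420)); a=np.vstack([a,np.zeros((66,400,3),np.uint8)])
cv2.imwrite(sys.argv[1],np.hstack([a,b]))
E
python3 snap.py pics/a1.png
```

```text
(no output)
```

View pics/a1.png

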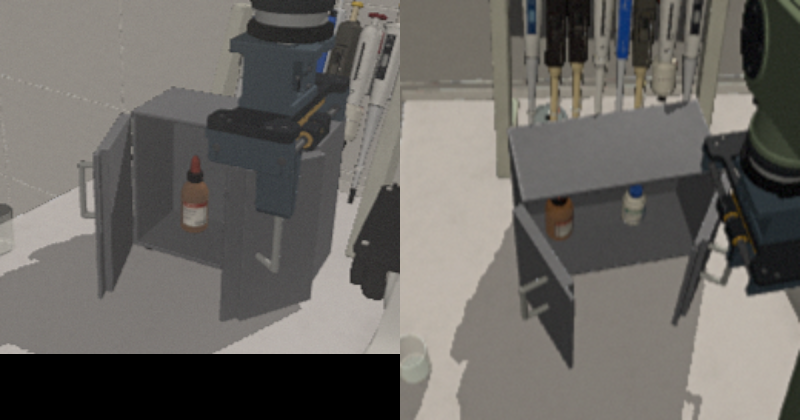

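The picture shows the closed fingers (scene half, about 275,195) outside the right door's face and above its handle. The left door is still wide open.

```bash
cat > path.py <<'E'
from fit import *
import sys
p=np.load('p.npy')
def path(k,a,ts):
    for t in ts: 
        h=13.5*np.cos(t)+16*abs(np.sin(t)); print(t,world(p,leaf(k,t,a,14+h)).round(1))
E
python3 -c "
from path import *
from workcell import status
s=status.state();print(s['ee_pos'],s['time_s'])
path('R',86,[.97,.85,.7,.55,.4,.25,.1,0,-.05])
print()
path('L',86,[1.24,1.1,.95,.8,.65,.5,.35,.2,.1,0,-.05])"
```

```text
[527.44168656  24.00937891 185.92969926] 3.0667
0.97 [540.4  38.6]
0.85 [541.6  49.6]
0.7 [545.2  63.3]
0.55 [551.2  76.6]
0.4 [559.6  88.9]
0.25 [570.2 100. ]
0.1 [582.7 109.1]
0 [592. 114.]
-0.05 [595.3 115.9]

1.24 [503.  257.3]
1.1 [505.  245.3]
0.95 [509.1 232.5]
0.8 [515.4 220.2]
0.65 [523.9 208.6]
0.5 [534.5 198.4]
0.35 [547. 190.]
0.2 [561.  183.7]
0.1 [571.  180.8]
0 [581.4 179.2]
-0.05 [585.1 178.4]
```

Request:
apply_moves([
  [-1,0.012,0.01,0,0,0,0],
  [-1,0.002,0.015,0,0,0,0],
  [-1,0.004,0.014,0,0,0,0],
  [-1,0.006,0.013,0,0,0,0],
  [-1,0.008,0.013,0,0,0,0],
])

```text
time_s: 3.48
ee_pos: [560.1, 90.3, 187.3]
ee_rot: [179.9, 0.0, 99.3]
force: [-0.9, -0.9, -0.3]
gripper_width: 0.6
gripper_force: 0.4
```

Request:
apply_moves([
  [-1,0.005,0.006,0,0,0,0],
  [-1,0.006,0.006,0,0,0,0],
  [-1,0.006,0.005,0,0,0,0],
  [-1,0.006,0.004,0,0,0,0],
  [-1,0,0,0,0,0,0],
])

```text
time_s: 3.9
ee_pos: [584.0, 110.7, 185.8]
ee_rot: [179.9, -0.0, 99.2]
force: [-0.3, -0.1, 0.6]
gripper_width: 0.2
gripper_force: 0.0
```

Now slowly to the stop.

Request:
apply_moves([
  [-1,0.003,0.001,0,0,0,0],
  [-1,0.003,0.001,0,0,0,0],
  [-1,0.002,0,0,0,0,0],
  [-1,0,0,0,0,0,0],
])

```text
time_s: 4.23
ee_pos: [591.0, 111.8, 186.0]
ee_rot: [180.0, 0.0, 99.2]
force: [0.2, -0.4, 0.5]
gripper_width: 0.2
gripper_force: 0.0
```

Request:
apply_moves([
  [-1,0.002,0,0,0,0,0],
  [-1,0,0,0,0,0,0],
])

```text
time_s: 4.4
ee_pos: [592.8, 111.8, 186.0]
ee_rot: [180.0, 0.0, 99.2]
force: [-0.8, -1.1, -0.3]
gripper_width: 0.5
gripper_force: 0.0
```

Request:
apply_moves([
  [-1,0.002,0,0,0,0,0],
  [-1,0,0,0,0,0,0],
])

```text
time_s: 4.57
ee_pos: [594.4, 111.9, 186.0]
ee_rot: [-180.0, -0.0, 99.2]
force: [-1.6, -0.4, -0.2]
gripper_width: 0.4
gripper_force: 0.7
```

Request:
apply_moves([
  [-1,0.0015,0,0,0,0,0],
  [-1,0,0,0,0,0,0],
])

```text
time_s: 4.73
ee_pos: [594.5, 112.0, 186.0]
ee_rot: [-179.8, -0.0, 99.2]
force: [-5.6, -0.4, 3.5]
gripper_width: 0.5
gripper_force: 2.8
```

```bash
python3 snap.py pics/a2.png; python3 -c "
from workcell import status
s=status.state();print(s['ee_pos'],s['force'])"
```

```text
[594.46040138 111.9502347  185.96047978] [-5.64916608 -0.40478258  3.35964746]
```

View pics/a2.png

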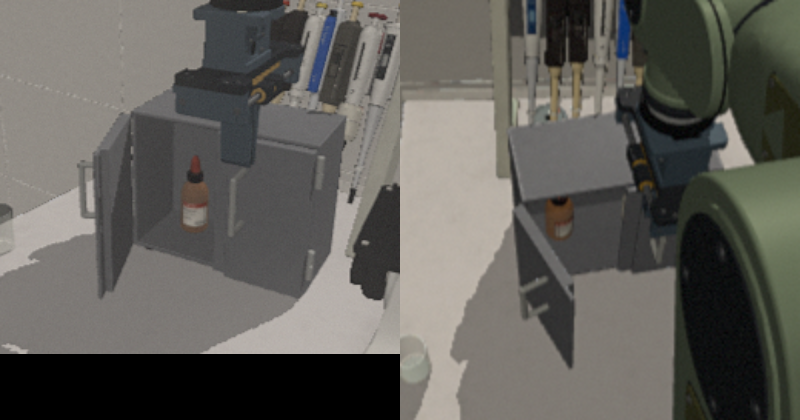

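The right door is flush with the frame (scene half, edge at about 215–330). The arm is stalled against the stop with force rising. I'll give it a slightly firmer press, then retreat.

Request:
apply_moves([
  [-1,0.0015,0,0,0,0,0],
  [-1,0,0,0,0,0,0],
  [-1,-0.012,-0.002,0,0,0,0],
  [-1,-0.022,-0.004,0.01,0,0,0],
  [-1,0,0,0.03,0,0,0],
])

```text
time_s: 5.25
ee_pos: [556.3, 104.7, 220.7]
ee_rot: [-179.1, 0.0, 99.2]
force: [-0.2, -0.1, -1.0]
gripper_width: 0.1
gripper_force: 0.0
```

Request:
apply_moves([
  [-1,0,0,0.03,0,0,0],
  [-1,-0.014,0.034,0,0,0,0],
  [-1,-0.014,0.034,0,0,0,0],
  [-1,-0.014,0.034,0,0,0,0],
  [-1,-0.014,0.034,0,0,0,0],
])

```text
time_s: 5.67
ee_pos: [507.5, 243.2, 256.5]
ee_rot: [179.9, -0.0, 99.2]
force: [1.3, 0.4, 0.3]
gripper_width: 0.6
gripper_force: 0.0
```

Request:
apply_moves([
  [-1,-0.014,0.034,0,0,0,0],
  [-1,0,0,0,0,0,0],
])

```text
time_s: 5.83
ee_pos: [491.6, 281.4, 256.2]
ee_rot: [180.0, -0.2, 99.5]
force: [0.9, -0.5, 0.3]
gripper_width: 0.6
gripper_force: 0.0
```

```bash
python3 snap.py pics/a3.png
```

```text
(no output)
```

View pics/a3.png

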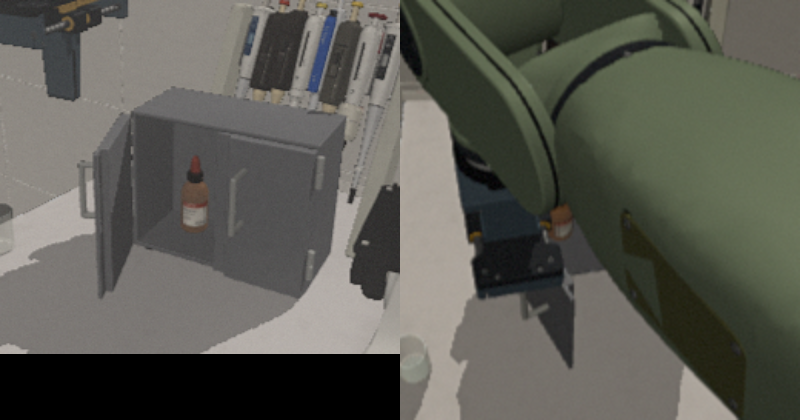

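The right door stays shut and the left is still open, with the gripper above its outer side. Next I lower it and sweep the left door in.

Request:
apply_moves([
  [-1,0,0,-0.035,0,0,0],
  [-1,0,0,-0.035,0,0,0],
  [-1,0,0,0,0,0,0],
])

```text
time_s: 6.18
ee_pos: [490.6, 272.8, 179.9]
ee_rot: [-179.3, 0.3, 99.2]
force: [-1.2, -0.9, 0.2]
gripper_width: 0.4
gripper_force: 0.0
```

Request:
apply_moves([
  [-1,0.009,-0.014,0,0,0,0],
  [-1,0.003,-0.014,0,0,0,0],
  [-1,0.003,-0.013,0,0,0,0],
  [-1,0.005,-0.013,0,0,0,0],
  [-1,0.008,-0.012,0,0,0,0],
])

```text
time_s: 6.6
ee_pos: [521.9, 208.3, 187.3]
ee_rot: [179.9, -0.0, 99.2]
force: [-1.1, 0.1, 0.1]
gripper_width: 0.1
gripper_force: 0.4
```

Request:
apply_moves([
  [-1,0.01,-0.012,0,0,0,0],
  [-1,0.01,-0.008,0,0,0,0],
  [-1,0.011,-0.007,0,0,0,0],
  [-1,0.01,-0.004,0,0,0,0],
  [-1,0,0,0,0,0,0],
])

```text
time_s: 7.02
ee_pos: [565.0, 177.9, 186.1]
ee_rot: [179.9, 0.0, 99.1]
force: [1.6, 0.0, 0.9]
gripper_width: 0.3
gripper_force: 0.0
```

Request:
apply_moves([
  [-1,0.005,0.001,0,0,0,0],
  [-1,0.005,0,0,0,0,0],
  [-1,0.003,0,0,0,0,0],
  [-1,0.002,0,0,0,0,0],
  [-1,0,0,0,0,0,0],
])

```text
time_s: 7.43
ee_pos: [577.9, 180.4, 185.9]
ee_rot: [180.0, -0.0, 99.3]
force: [0.1, -0.9, -0.3]
gripper_width: 0.6
gripper_force: 0.0
```

Request:
apply_moves([
  [-1,0.0015,0,0,0,0,0],
  [-1,0,0,0,0,0,0],
])

```text
time_s: 7.6
ee_pos: [579.2, 180.2, 186.0]
ee_rot: [180.0, -0.0, 99.2]
force: [-0.2, -0.1, -0.3]
gripper_width: 0.5
gripper_force: 0.0
```

Request:
apply_moves([
  [-1,0.0015,0,0,0,0,0],
  [-1,0,0,0,0,0,0],
])

```text
time_s: 7.77
ee_pos: [580.7, 180.1, 186.0]
ee_rot: [180.0, -0.0, 99.2]
force: [-0.2, -0.5, 0.1]
gripper_width: 0.5
gripper_force: 0.1
```

Request:
apply_moves([
  [-1,0.0015,0,0,0,0,0],
  [-1,0,0,0,0,0,0],
])

```text
time_s: 7.93
ee_pos: [582.3, 180.0, 186.0]
ee_rot: [180.0, 0.0, 99.2]
force: [0.1, 0.8, 0.7]
gripper_width: 0.4
gripper_force: 0.0
```

Request:
apply_moves([
  [-1,0.0015,0,0,0,0,0],
  [-1,0,0,0,0,0,0],
])

```text
time_s: 8.1
ee_pos: [583.0, 180.0, 186.0]
ee_rot: [-179.9, -0.0, 99.2]
force: [-3.2, 0.0, 1.0]
gripper_width: 0.2
gripper_force: 1.5
```

Request:
apply_moves([
  [-1,0.0015,0,0,0,0,0],
  [-1,0,0,0,0,0,0],
])

```text
time_s: 8.27
ee_pos: [583.0, 180.0, 185.9]
ee_rot: [-179.7, -0.0, 99.2]
force: [-5.7, -1.2, 3.4]
gripper_width: 0.1
gripper_force: 3.5
```

Request:
apply_moves([
  [-1,0.0015,0,0,0,0,0],
  [-1,0,0,0,0,0,0],
  [-1,-0.012,-0.002,0,0,0,0],
  [-1,-0.03,-0.005,0,0,0,0],
  [-1,-0.04,-0.005,0,0,0,0],
])

```text
time_s: 8.68
ee_pos: [506.3, 168.1, 185.7]
ee_rot: [179.8, 0.0, 99.2]
force: [0.2, 0.3, -0.1]
gripper_width: 0.8
gripper_force: 0.0
```

Request:
apply_moves([
  [-1,-0.03,0,0.02,0,0,0],
  [-1,-0.02,0.03,0.02,0,0,0],
  [-1,-0.02,0.034,0.01,0,0,0],
  [-1,-0.02,0.034,0,0,0,0],
  [-1,-0.02,0.034,0,0,0,0],
])

```text
time_s: 9.1
ee_pos: [394.6, 301.5, 237.5]
ee_rot: [179.7, -0.1, 99.2]
force: [0.3, 0.0, -0.4]
gripper_width: 0.6
gripper_force: 0.0
```

Request:
apply_moves([
  [-1,-0.02,0.034,0,0,0,0],
  [-1,-0.02,0.034,0,0,0,0],
  [-1,-0.02,0.034,0,0,0,0],
  [-1,-0.02,0.034,0,0,0,0],
  [-1,0,0,0,0,0,0],
])

```text
time_s: 9.52
ee_pos: [311.8, 441.7, 236.0]
ee_rot: [180.0, -0.3, 99.6]
force: [-0.2, 0.2, -0.2]
gripper_width: 0.4
gripper_force: 0.0
```

```bash
python3 snap.py pics/a4.png; python3 - <<'E'
from fit import *
from workcell import finder
p=np.load('p.npy')
for n,c in (('s','scene'),('t','top')):
    for q in('rebated_leaf_pull','beaker'): print(q,c,[(d['rect'],round(d['score'],2)) for d in finder.boxes_of(q,c)[:1]])
E
```

```text
rebated_leaf_pull scene [([371.2, 177.3, 72.4, 103.7], 0.97)]
beaker scene [([215.5, 222.9, 26.6, 33.1], 0.93)]
rebated_leaf_pull top [([355.4, 175.7, 51.6, 50.5], 0.79)]
beaker top []
```

View pics/a4.png

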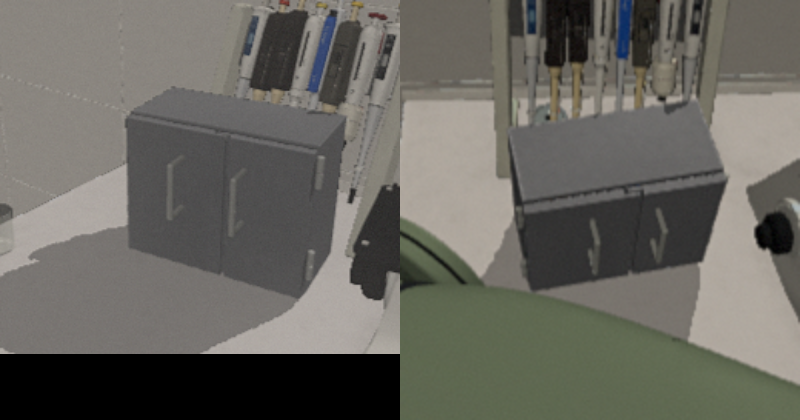

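Both doors are flush and parallel to the cabinet front, with the flange lapping at the seam (scene half, about 225,200). The beaker hasn't moved, so I'm handing in.

```bash
python3 -c "
from workcell import env
print(env.job_done())"
```

```text
the job is handed in; nothing more can be done
None
```

I pushed the right-hand door shut first, then the left-hand door over it. Both were flush in the last picture, the beaker hadn't moved, the bottles were never touched, and I handed the job in at about 10 s.

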